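# Lock a gearbox shaft's castle nut with a key from the magazine

### The arm

A 6-joint arm with a two-finger parallel gripper is mounted at the origin on the work surface. World frame = base frame: x ahead of the robot, y to its left, z up, the work surface at z = 0. Lengths are in m, angles in rad, forces in N, time in s.
With the tool pointing down it reaches from about 0.3 to 0.775 m from the base axis. Payload 14.6 kg.
Tool frame: the origin (TCP) lies where the fingers leave the gripper's body, on its centre line; the fingertips stand 97 mm ahead of it and the grasp point (between the pads) lies 78 mm ahead of it (ctrl.finger_overhang is the distance from the TCP to the fingertips, in m); z points along the fingers, y is the direction in which the jaws open and shut (so a half turn about z gives the same grasp; the last joint's range is limited). The gripper opens to 94 mm and grips with 3 to 60 N. Pads are 16 mm wide; open, the fingers measure 119 mm over their backs; the gripper's body (75 mm by 177 mm) begins 78 mm behind the grasp point.
Start: joints at [-1.192, 0.3, 1.521, -0, 1.321, -0.067], TCP at [0.237, -0.496, 0.303] pointing down, gripper open.
Joint ranges: [-3.03, 3.03], [-0.79, 2.21], [0.23, 2.52], [-1.04, 4.18], [0, 3.07], [-2.55, 2.55]. Speed limits (rad/s): [2.22, 2.22, 2.57, 3.14, 3.14, 3.14].

### API

Orientations are given as [roll, pitch, yaw] about the fixed x, y, z axes, in that order (R = Rz(yaw) Ry(pitch) Rx(roll)).
In Python, from station import ctrl, imaging, hand_in gives the robot as it stands.
- The arm moves only by the shell command python3 -m pendant 'ROWS' [FORCE]. ROWS is JSON, a list of rows, each a list of 7 numbers: the shift along the tool's x, y, z normalised to -1 to 1, where 1 is 120 mm, then the turn, a rotation vector about the tool's x, y, z normalised to -1 to 1, where 1 is 30 degrees, then the closure, from -1 (fully open) to 1 (shut). A call has 1 to 10 rows; each row shifts and turns the commanded pose from where the row before left it, along the tool's axes as they then stand; what a row does not reach is not made up. A row lasts 1/12 s, in which the tool goes at most 41.7 mm and 7.16 degrees, less where a joint would pass 70% of its speed; a pose out of reach is approached as far as the arm can. A call with a number of a shift or a turn outside -1 to 1 is refused whole. A call with a gripper value outside its range is refused whole. The fingers move at their own pace and stop on an object; FORCE is the grip in N (left out, the last holds). Time passes only in rows, so rows that do not move let the fingers close. It gives the time, the measured TCP pose, the force and the opening at its end, in the units of the state.
- ctrl.get_obs(): the state, without advancing time (a new reading comes with each control period).
- imaging.camera(name): name is "side" or "top"; returns a dict with "image" (400x640x3 uint8, red, green, blue), "mtx" (3x3 intrinsics, pixels), "k1" (the pictures are not rectified: a ray, as slopes to the right and down, at radius r is drawn at 1 + k1 r^2 times it, then the intrinsics apply), "rvec" (rotation vector, rad) and "tvec" (3), from world to camera coordinates, as OpenCV has them. Camera axes: x right, y down, z forward; pixel columns grow to the right and rows downward; lengths in m; the calibration is good to about 2 mm. A picture is of the moment at which its call begins. There is no depth.
- hand_in(): hands the job in, once; it reports no verdict.
The state is a dict: "time_s": time; "qpos": joint angles; "joint_vel": joint speeds; "tau": joint torques, N m; "ee_pos": TCP position; "eef_rot": TCP orientation; "force": force on the tool from outside, world axes, zero at the start; "moment": the same for the moment, N m; "grip_width": finger opening in m.
Only numpy, scipy, OpenCV 4.12 (cv2) and the standard library are available. Lean on these libraries where they do the work, as an engineer would, in place of code of your own. Each camera call takes 0.05 s, during which the arm holds its last target.

### The job

First tighten the castle nut on the gearbox shaft, clockwise seen from above, just to the next slot that lines up with the shaft's cross hole, and do not go past it. Then dispense one locking key: push the magazine's slide fully in, and draw it fully back so that the stack drops. Pick up that key and slide it lengthwise through the nut's slot and the cross hole until it shows about equally on both sides, let go, and leave the other keys in the magazine and everything else on the bench where it is.

Things in the scene. Friction and masses are not known exactly. Their poses are not given: they have to be found in the camera images.
- hub: round aluminium gearbox housing fixed to the bench, its steel shaft upright: foot 170 mm dia., flat top 148 mm dia. at 58 mm above the bench, shaft 32 mm dia. up to 132 mm. Origin on the bench, on the shaft's axis; its y axis runs along the shaft's cross hole
- cross_hole (a point): centre of the shaft's cross hole, on the shaft axis, 113.5 mm above the bench. Axes as the housing's: y along the hole, z up. The hole goes right through, 12 mm wide, 11 mm high (108 to 119 mm above the bench). A black line scribed on the shaft's end shows its direction from above. The key may enter from either side
- nut_grip (a point): on the axis of the dull grey steel castle nut on that shaft, half-way up its hexagon (94 mm above the bench), turning with it. Hexagon 54 mm across flats, 80 to 108 mm above the bench. Flat normals, and the slots above them, at 30, 90, 150.. degrees from the point's x axis. Under the nut a 48 mm dia. collar goes down to the housing's top at 58 mm, so fingertips may reach 15 mm below the nut
- nut_crown (a point): on the nut's axis at the slots' floor, 108 mm above the bench, level with the bottom of the cross hole. Above it the nut's crown: six teeth, 52 mm across, up to 123 mm, with six slots 12 mm wide between them, open upwards, one over the middle of each flat
- nut (a joint): angle of the nut in rad, growing clockwise seen from above (tightening). Slots line up with the cross hole at 0 and every 1.047 (60 degrees); it starts between two of them, at 0.17 to 0.62, so the next slot is at 1.047. About 0.25 N m of friction; it stays where it is left
- magazine: grey magazine fixed to the bench; origin on the bench below the middle of its stack. Its tower, 24 mm (x) by 116 mm (y), top at 72 mm, holds 4 equal steel keys lying on each other along its y axis, on a floor 40 mm above the bench. The bottom key comes out along its -x axis, under the tower's front wall
- landing (a point): on the magazine's landing strip, 73 mm in front of the stack (magazine's -x), 40 mm above the bench: where the pushed-out key lies, along the magazine's y. The strip is 40 mm wide (y), so the key's ends overhang it by 30 mm each; beside it is free space down to the bench. A 4 mm lip ends it at 105 mm from the stack
- pusher_post (a point): on the axis of the upright black post of the magazine's slide, 14 x 14 mm, 45 to 95 mm above the bench; the point is at 78 mm. Slide drawn back: 111 mm behind the stack (magazine's +x); pushed in: 35 mm behind it. Moves along the magazine's x axis with about 1 N of friction, stays where it is left
- pusher (a joint): travel of the slide in m: 0 drawn back (as it starts), 0.076 pushed fully in, towards the magazine's -x. Pushed in, it leaves the bottom key on the landing strip and holds up the rest of the stack; drawn back, the stack drops by one key
- key0_center (a point): centre of the bottom key of the stack, the one to be dispensed and used: plain flat steel bar, 8 mm wide (x), 100 mm long (y), 6 mm thick (z), about 40 g; 43 mm above the bench on the magazine's floor and on the landing strip
- key1_center (a point): centre of the second key, same size; 49 mm above the bench at the start, 43 mm once the stack has dropped
- key2_center (a point): centre of the third key, same size; it stays in the magazine
- key3_center (a point): centre of the top key, same size; it stays in the magazine
- bearing: loose bearing ring, steel, 52 mm outside, 26 mm bore, 16 mm high, lying flat between the hub and the magazine; origin at the centre of its underside. Leave alone
- plain_nut: loose plain hexagon nut, steel, 30 mm across flats, 15 mm high, lying flat; origin at the centre of its underside. Leave alone
- gear: loose steel gear wheel, 80 mm across, 26 mm high with its collar, lying flat; origin at the centre of its underside. Leave alone
- hammer: loose hammer lying on the bench at the robot's left. Leave alone
- spanner: loose spanner lying on the bench at the robot's right. Leave alone
- grease_tin: closed grey tin, 80 mm across, 90 mm high, standing at the far left; origin at the centre of its underside. Leave alone

How it is judged:
By the outcome, as a careful person would: the job done as asked, in the order asked, and still so for the second after the job is handed in, with the robot touching nothing.
It also fails if it takes over 64 s, if anything falls off the work surface, if the arm or the gripper's body presses on something with over 40 N, if the wrist force passes 120 N, or if a joint passes its speed limit or range.

## Working session

There is one attempt and no reset: what is moved stays moved. The work goes in short steps, Python scripts to look and compute and a shell command to move; the robot and the scene stay as the last step left them, time stands still between calls to the robot, and variables do not carry over. Pictures are saved under pics/ and viewed, and the job is handed in when it is done.

```bash
ls; mkdir -p pics; cat > h.py <<'E'
import numpy as np, cv2
from station import ctrl, imaging
def snap(n,f):
    c=imaging.camera(n); cv2.imwrite(f,cv2.cvtColor(c["image"],cv2.COLOR_RGB2BGR)); np.savez(f[:-4]+'.npz',**c); return c
E
python3 - <<'E'
from h import *
for n in("side","top"):
    c=snap(n,f"pics/{n}0.png"); print(n,c["mtx"].tolist(),c["k1"],c["rvec"],c["tvec"])
print(ctrl.get_obs(), ctrl.finger_overhang)
E
```

```text
pics
side [[477.79670037418293, 0.0, 325.8051999311017], [0.0, 477.79670037418293, 197.55060218938726], [0.0, 0.0, 1.0]] -0.1258952415356105 [ 2.30256126 -0.58528967  0.21654645] [-0.48805538  0.28030982  1.57752836]
top [[454.49227391248013, 0.0, 323.47082993526703], [0.0, 454.49227391248013, 199.56218980995993], [0.0, 0.0, 1.0]] -0.013429716558362554 [ 2.13792113 -2.14853216  0.15919638] [-0.01225693  0.60205536  1.27816379]
{'time_s': 0.1, 'qpos': array([-1.19161016e+00,  3.00409727e-01,  1.52148857e+00, -1.12633410e-05,
        1.32068023e+00, -6.65863617e-02]), 'joint_vel': array([ 0.00022459, -0.00196226, -0.00205285, -0.00156686,  0.00102103,
        0.00207606]), 'tau': array([ 4.91164028e-04, -5.32642508e+01, -3.53284192e+01,  7.09400699e-02,
        2.34859425e-02, -6.32101501e-05]), 'ee_pos': array([ 0.23709226, -0.49613767,  0.30215907]), 'eef_rot': array([-3.14060824e+00, -5.47113875e-05,  4.45775293e-01]), 'force': array([-0.01617442, -0.38889088,  0.29267385]), 'moment': array([-0.01088622, -0.03349562, -0.00127798]), 'grip_width': 0.0939233315441412} 0.0972
```

View pics/top0.png

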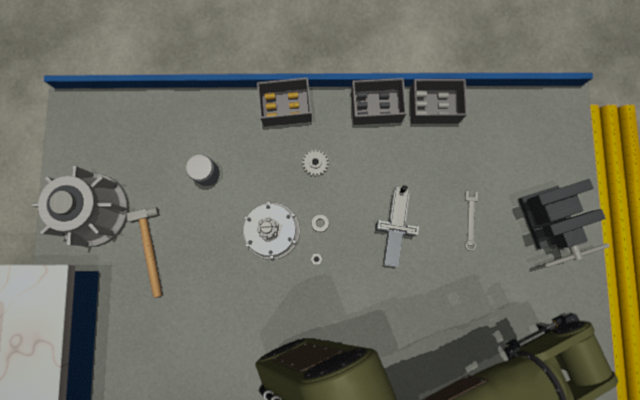

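View pics/side0.png

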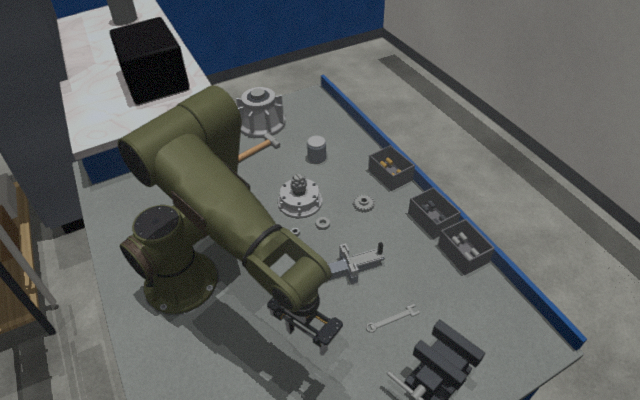

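```bash
python3 - <<'E'
from h import *
def crop(src,x0,y0,x1,y1,s,out):
    im=cv2.imread(src)[y0:y1,x0:x1]; cv2.imwrite(out,cv2.resize(im,None,fx=s,fy=s,interpolation=cv2.INTER_CUBIC))
crop("pics/top0.png",235,190,335,270,7,"pics/t_hub.png")
crop("pics/top0.png",365,175,435,275,6,"pics/t_mag.png")
crop("pics/side0.png",270,165,390,290,5,"pics/s_all.png")
E
```

```text
(no output)
```

View pics/t_hub.png

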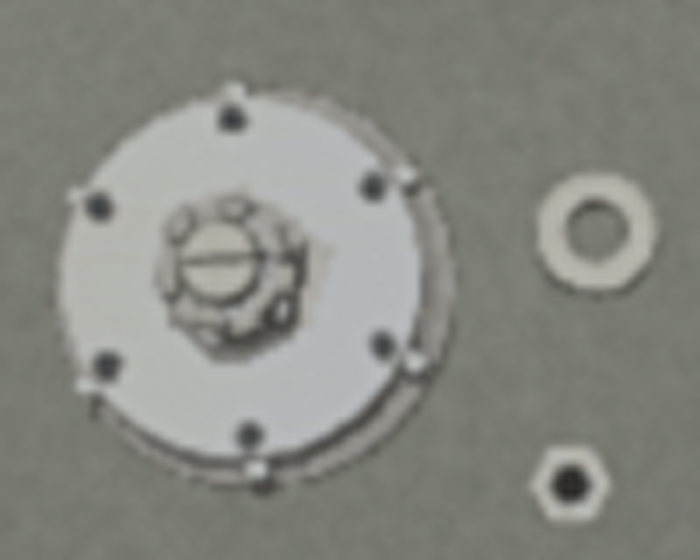

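View pics/t_mag.png

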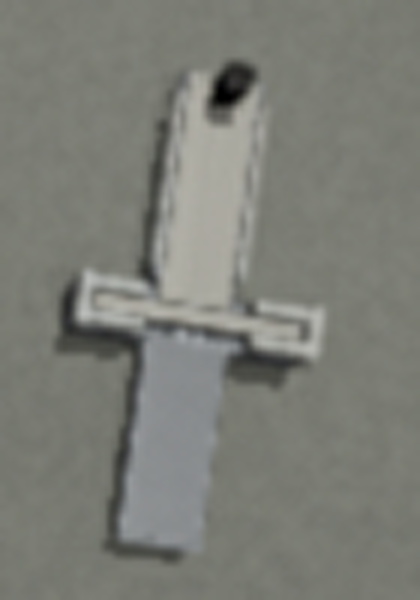

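View pics/s_all.png

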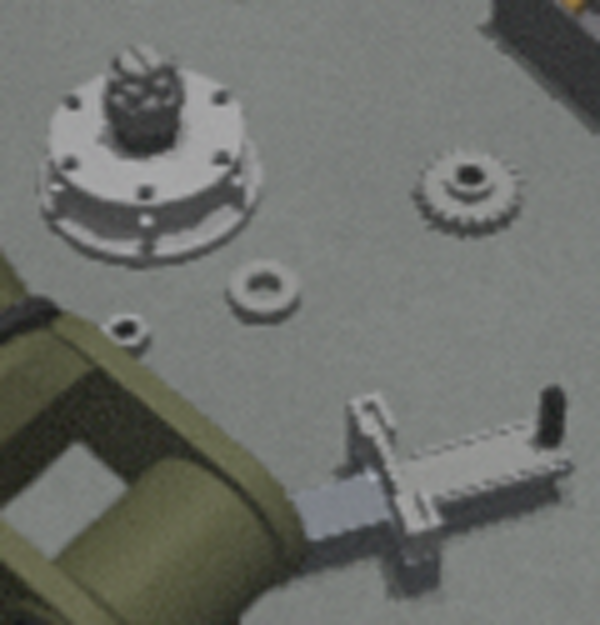

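```bash
cat >> h.py <<'E'
def proj(c,P):
    P=np.atleast_2d(np.asarray(P,float)); R=cv2.Rodrigues(c["rvec"])[0]
    q=P@R.T+np.asarray(c["tvec"]).ravel(); s=q[:,:2]/q[:,2:]
    s=s*(1+float(c["k1"])*(s**2).sum(1,keepdims=True)); M=c["mtx"]
    return s*[M[0,0],M[1,1]]+M[:2,2]
def back(c,uv,z):
    uv=np.atleast_2d(np.asarray(uv,float)); M=c["mtx"]
    d=(uv-M[:2,2])/[M[0,0],M[1,1]]; s=d.copy()
    for _ in range(20): s=d/(1+float(c["k1"])*(s**2).sum(1,keepdims=True))
    R=cv2.Rodrigues(c["rvec"])[0]; r=np.c_[s,np.ones(len(s))]@R; o=-R.T@np.asarray(c["tvec"]).ravel()
    return o+r*((z-o[2])/r[:,2:])
def ld(f): return dict(np.load(f))
E
python3 - <<'E'
from h import *
c=ld("pics/top0.npz")
def t(p,x0,y0,s): return (np.array(p,float)+.5)/s-.5+[x0,y0]
H=lambda p,z:back(c,t(p,235,190,7),z)
sh=H([[221,260],[180,263],[258,257]],.132); print("shaft",sh)
d=sh[2]-sh[1]; print("line ang deg",np.degrees(np.arctan2(d[1],d[0])))
b=H([[232,118],[372,187],[382,345],[250,436],[106,366],[98,207]],.058); print("bolts",b, b.mean(0)); e=b-b.mean(0); print(np.degrees(np.arctan2(e[:,1],e[:,0])), np.hypot(e[:,0],e[:,1]))
M=lambda p,z:back(c,t(p,365,175,6),z)
print("tower corners",M([[85,270],[325,308],[320,360],[75,322]],.072))
print("post top",M([[238,73]],.095)); print("landing end",M([[117,545],[202,553]],.042))
print("ring",H([[597,231]],.016),"nut",H([[571,484]],.015))
# side shaft
s=ld("pics/side0.npz"); uv=(np.array([[138,62.]])+.5)/5-.5+[270,165]; print("side shaft",back(s,uv,.132))
# hub circle
print(proj(c,[[*sh[0][:2],.132]]))
E
```

```text
shaft [[0.51568272 0.13954681 0.132     ]
 [0.51460021 0.15532436 0.132     ]
 [0.51677247 0.12530842 0.132     ]]
line ang deg -85.86070584433276
bolts [[0.58087271 0.14527033 0.058     ]
 [0.55206545 0.08751312 0.058     ]
 [0.48742498 0.08300973 0.058     ]
 [0.45087473 0.13625815 0.058     ]
 [0.47942574 0.19516196 0.058     ]
 [0.54437838 0.19967663 0.058     ]] [0.51584033 0.14114832 0.058     ]
[   3.62678414  -55.96498185 -116.0471594  -175.69528143  123.98682295
   64.00641748] [0.06516288 0.06472244 0.06471111 0.06514939 0.06514212 0.06511516]
tower corners [[ 0.53978329 -0.17157389  0.072     ]
 [ 0.52120514 -0.28430981  0.072     ]
 [ 0.49672006 -0.28108395  0.072     ]
 [ 0.51521411 -0.16630492  0.072     ]]
post top [[ 0.62975953 -0.24265725  0.095     ]]
landing end [[ 0.41131858 -0.18747121  0.042     ]
 [ 0.407329   -0.22785017  0.042     ]]
ring [[ 0.53768832 -0.00420861  0.016     ]] nut [[0.43184475 0.00704219 0.015     ]]
side shaft [[0.51126692 0.13638621 0.132     ]]
[[266.14285714 226.71428571]]
```

```bash
python3 - <<'E'
from h import *
c=ld("pics/top0.npz")
def crop(src,x0,y0,x1,y1,s,out):
    im=cv2.imread(src)[y0:y1,x0:x1]; im=cv2.resize(im,None,fx=s,fy=s,interpolation=cv2.INTER_CUBIC); 
    im=cv2.normalize(im,None,0,255,cv2.NORM_MINMAX); cv2.imwrite(out,im);return im
crop("pics/top0.png",254,212,284,246,16,"pics/t_nut.png")
crop("pics/side0.png",286,170,312,200,16,"pics/s_nut.png")
a=cv2.imread("pics/t_nut.png");b=cv2.imread("pics/s_nut.png")
h=max(a.shape[0],b.shape[0]); f=lambda i:cv2.copyMakeBorder(i,0,h-i.shape[0],0,10,cv2.BORDER_CONSTANT)
cv2.imwrite("pics/nuts.png",np.hstack([f(a),f(b)])[:,:800])
print(a.shape,b.shape)
E
```

```text
(544, 480, 3) (480, 416, 3)
```

View pics/nuts.png

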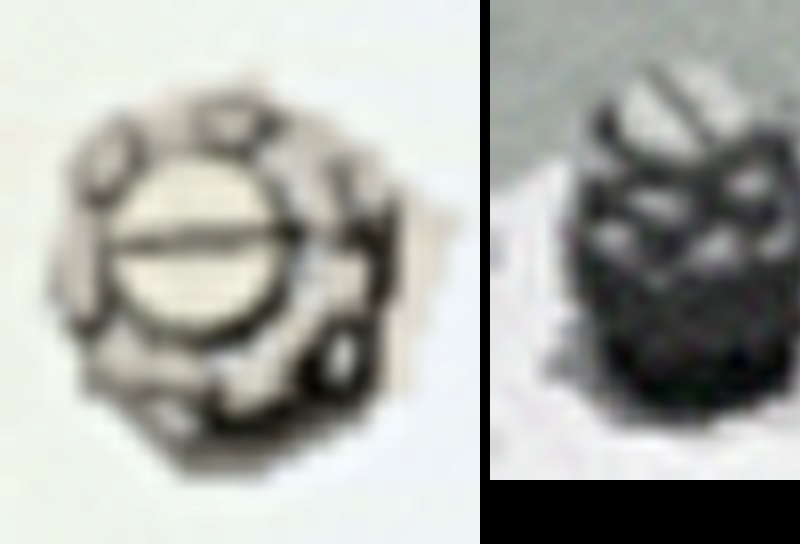

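```bash
cat >> h.py <<'E'
def nutlines(cx,cy,th,hub=4.0):
    """th deg clockwise; list of polylines"""
    L=[]
    for k in range(6):
        a0=np.radians(hub-th+60*k)
        Ro,Ri=.026,.017
        ao=np.pi/6-np.arcsin(.006/Ro); ai=np.pi/6-np.arcsin(.006/Ri)
        o=[(Ro*np.cos(a0+t),Ro*np.sin(a0+t)) for t in np.linspace(-ao,ao,7)]
        i=[(Ri*np.cos(a0+t),Ri*np.sin(a0+t)) for t in np.linspace(ai,-ai,5)]
        p=np.array(o+i+o[:1])+[cx,cy]; L.append((np.c_[p,np.full(len(p),.123)],(0,0,255)))
    for z in(.108,.08):
        p=np.array([(.054/3**.5*np.cos(np.radians(hub-th+60*k)),.054/3**.5*np.sin(np.radians(hub-th+60*k))) for k in range(7)])+[cx,cy]
        L.append((np.c_[p,np.full(7,z)],(255,0,0)))
    return L
def overlay(c,box,s,L,out=None,norm=True):
    x0,y0,x1,y1=box
    im=cv2.cvtColor(c["image"],cv2.COLOR_RGB2BGR)[y0:y1,x0:x1]; im=cv2.resize(im,None,fx=s,fy=s,interpolation=cv2.INTER_CUBIC)
    if norm: im=cv2.normalize(im,None,0,255,cv2.NORM_MINMAX)
    for P,col in L:
        q=(proj(c,P)+.5-[x0,y0])*s-.5
        cv2.polylines(im,[np.round(q).astype(np.int32)],False,col,1,cv2.LINE_AA)
    if out: cv2.imwrite(out,im)
    return im
def circ(cx,cy,r,z,col=(0,200,0)):
    t=np.linspace(0,2*np.pi,60); return (np.c_[cx+r*np.cos(t),cy+r*np.sin(t),np.full(60,z)],col)
E
python3 - <<'E'
from h import *
c=ld("pics/top0.npz"); r=[]
for th in(10,16,22,28,34,0):
    r.append(overlay(c,(254,212,284,244),8,nutlines(.5157,.1403,th)+[circ(.5157,.1403,.016,.132)]))
cv2.imwrite("pics/ov.png",np.vstack([np.hstack(r[:3]),np.hstack(r[3:])]))
E
```

```text
(no output)
```

View pics/ov.png

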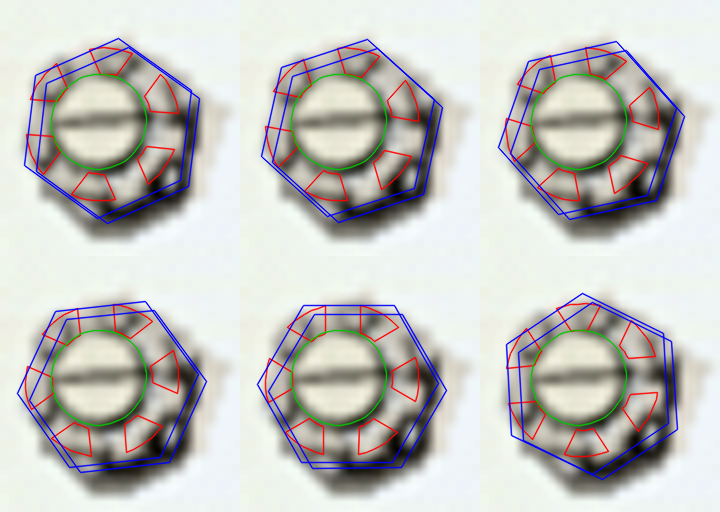

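```bash
cat >> h.py <<'E'
def hubL(cx,cy,th=20,hub=4.0):
    L=[circ(cx,cy,.074,.058),circ(cx,cy,.016,.132),circ(cx,cy,.085,0,(0,200,200))]+nutlines(cx,cy,th,hub)
    a=np.radians(hub+90); d=.016*np.array([np.cos(a),np.sin(a)]); L.append((np.array([[cx-d[0],cy-d[1],.132],[cx+d[0],cy+d[1],.132]]),(0,200,0)))
    return L
def magL(cx,cy,ang,q=0.):
    a=np.radians(ang); X=np.array([np.cos(a),np.sin(a)]); Y=np.array([-X[1],X[0]]); L=[]
    def rect(x0,x1,y0,y1,z,col):
        p=[(x0,y0),(x1,y0),(x1,y1),(x0,y1),(x0,y0)]; L.append((np.array([[*(np.array([cx,cy])+x*X+y*Y),z] for x,y in p]),col))
    rect(-.012,.012,-.058,.058,.072,(0,0,255)); 
    xp=.111-q; rect(xp-.007,xp+.007,-.007,.007,.095,(255,0,0)); rect(xp-.007,xp+.007,-.007,.007,.05,(255,0,0))
    rect(-.105,-.012,-.02,.02,.040,(0,200,0)); rect(-.077,-.069,-.05,.05,.046,(0,200,200)) if q else None
    return L
E
python3 - <<'E'
from h import *
c=ld("pics/top0.npz"); s=ld("pics/side0.npz")
for d in(c,s):
    R=cv2.Rodrigues(d["rvec"])[0]; print(-R.T@d["tvec"].ravel())
m=(.5182,-.2258,-9.3); hb=(.5157,.1403)
A=overlay(c,(238,195,305,262),6,hubL(*hb)); B=overlay(c,(372,180,425,272),6,magL(*m))
h=max(A.shape[0],B.shape[0]); f=lambda i:cv2.copyMakeBorder(i,0,h-i.shape[0],0,4,cv2.BORDER_CONSTANT)
cv2.imwrite("pics/ovt.png",np.hstack([f(A),f(B)]))
A=overlay(s,(275,170,330,220),7,hubL(*hb)); B=overlay(s,(325,235,390,285),6,magL(*m))
h=max(A.shape[0],B.shape[0]); cv2.imwrite("pics/ovs.png",np.hstack([f(A),f(B)]))
E
```

```text
[ 0.40499193 -0.01626361  1.35352894]
[ 0.02330788 -1.03902996  1.31348424]
```

View pics/ovt.png

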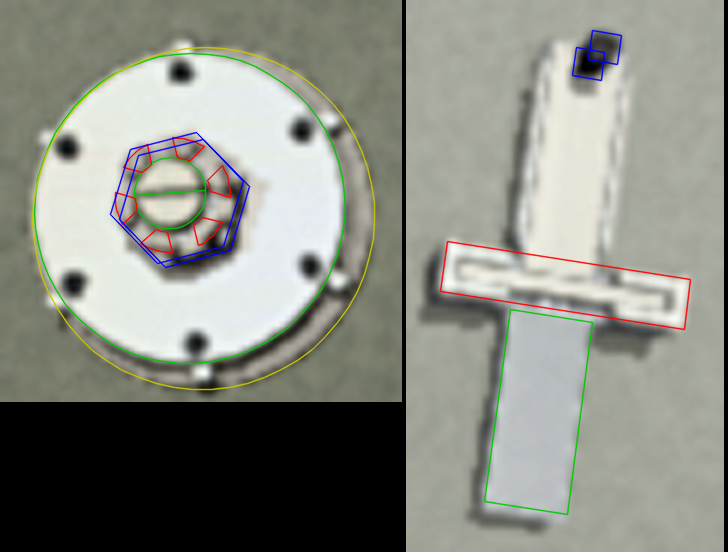

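View pics/ovs.png

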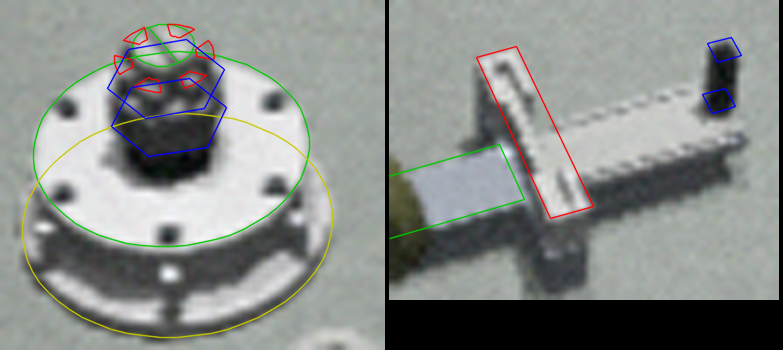

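```bash
cat >> h.py <<'E'
def need(p,yawdeg):
    """shift left (mm, tool axes) then normalised, and turn about tool z"""
    o=ctrl.get_obs(); e=np.array(o["ee_pos"]); from scipy.spatial.transform import Rotation as R
    M=R.from_euler('xyz',o["eef_rot"]); d=M.inv().apply(np.array(p)-e)
    T=R.from_euler('xyz',[np.pi,0,np.radians(yawdeg)]); rv=(M.inv()*T).as_rotvec(degrees=True)
    print("t",round(o["time_s"],2),"pos",e.round(4),"yaw",round(np.degrees(o["eef_rot"][2]),2),"w",round(o["grip_width"]*1e3,1),"F",np.round(o["force"],1),"q",np.round(o["qpos"],2))
    print("shift mm",(d*1e3).round(1),"norm",(d/.12).round(3),"min rows",np.ceil(np.linalg.norm(d)/.0415)," turn deg",rv.round(2),"norm",(rv/30).round(3),"min rows",np.ceil(np.linalg.norm(rv)/7.1))
E
python3 - <<'E'
from h import *
need([.5157,.1403,.30],104)
E
```

```text
t 0.1 pos [ 0.2371 -0.4961  0.3022] yaw 25.54 w 93.9 F [-0.  -0.4  0.3] q [-1.19  0.3   1.52 -0.    1.32 -0.07]
shift mm [ 525.8 -454.1    2.6] norm [ 4.382 -3.784  0.022] min rows 17.0  turn deg [-5.000e-02 -4.000e-02 -7.846e+01] norm [-2.000e-03 -1.000e-03 -2.615e+00] min rows 12.0
```

```bash
python3 -m pendant '[[0.2,-0.172,0,0,0,0,-1],[0.2,-0.172,0,0,0,0,-1],[0.2,-0.172,0,0,0,0,-1],[0.2,-0.172,0,0,0,0,-1],[0.2,-0.172,0,0,0,0,-1],[0.2,-0.172,0,0,0,0,-1],[0.2,-0.172,0,0,0,0,-1],[0.2,-0.172,0,0,0,0,-1],[0.2,-0.172,0,0,0,0,-1],[0.2,-0.172,0,0,0,0,-1]]' | tail -5
python3 -m pendant '[[0.2,-0.172,0,0,0,0,-1],[0.2,-0.172,0,0,0,0,-1],[0.2,-0.172,0,0,0,0,-1],[0.2,-0.172,0,0,0,0,-1],[0.2,-0.172,0,0,0,0,-1],[0.2,-0.172,0,0,0,0,-1],[0.2,-0.172,0,0,0,0,-1],[0.2,-0.172,0,0,0,0,-1],[0.2,-0.172,0,0,0,0,-1],[0.2,-0.172,0,0,0,0,-1]]' | tail -5
python3 -m pendant '[[0.19,-0.17,0,0,0,0,-1],[0.19,-0.17,0,0,0,-0.21,-1],[0,0,0,0,0,-0.22,-1],[0,0,0,0,0,-0.22,-1],[0,0,0,0,0,-0.22,-1],[0,0,0,0,0,-0.22,-1],[0,0,0,0,0,-0.22,-1],[0,0,0,0,0,-0.22,-1],[0,0,0,0,0,-0.22,-1],[0,0,0,0,0,-0.22,-1]]' 
python3 -m pendant '[[0,0,0,0,0,-0.22,-1],[0,0,0,0,0,-0.22,-1],[0,0,0,0,0,-0.21,-1],[0,0,0,0,0,0,-1],[0,0,0,0,0,0,-1]]' 
python3 - <<'E'
from h import *
need([.5157,.1403,.24],104)
snap("top","pics/top1.png");s=snap("side","pics/side1.png")
E
```

```text
time_s: 0.93
ee_pos: [0.3649, -0.205, 0.3026]
eef_rot: [-3.141, 0.0, 0.446]
force: [0.4, 0.1, -0.5]
grip_width: 0.0944
time_s: 1.77
ee_pos: [0.4925, 0.0848, 0.3024]
eef_rot: [-3.141, 0.0, 0.446]
force: [0.4, -0.5, 0.1]
grip_width: 0.094
time_s: 2.6
ee_pos: [0.5157, 0.1397, 0.3023]
eef_rot: [-3.141, 0.0, 1.483]
force: [0.3, -0.3, -1.2]
grip_width: 0.0939
time_s: 3.02
ee_pos: [0.5157, 0.1396, 0.3024]
eef_rot: [-3.141, -0.0, 1.814]
force: [0.1, -0.4, -0.1]
grip_width: 0.0945
t 3.02 pos [0.5157 0.1396 0.3024] yaw 103.94 w 94.5 F [ 0.1 -0.4 -0.1] q [ 0.2   0.27  1.57  0.    1.31 -0.05]
shift mm [ 0.6  0.2 62.4] norm [0.005 0.001 0.52 ] min rows 2.0  turn deg [-0.02 -0.   -0.06] norm [-0.001 -0.    -0.002] min rows 1.0
```

View pics/top1.png

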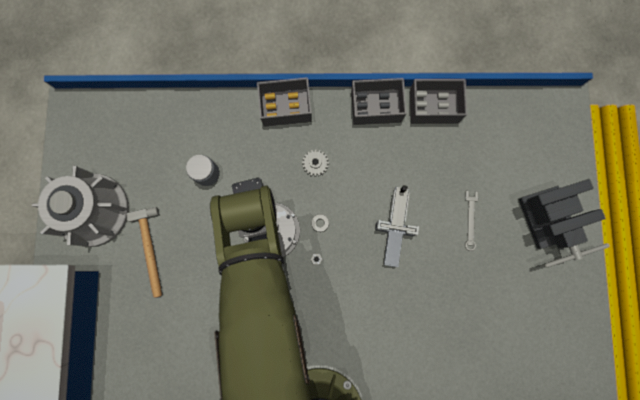

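View pics/side1.png

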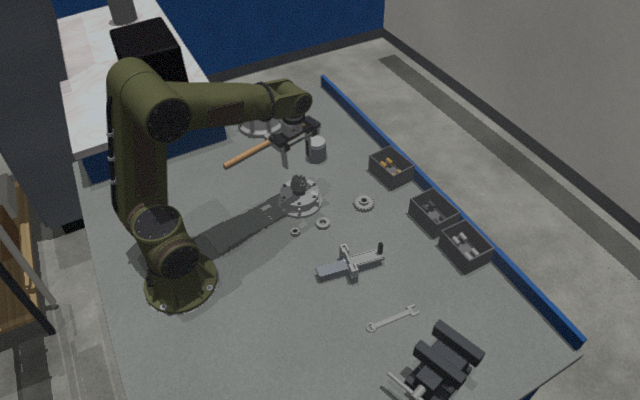

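```bash
python3 -m pendant '[[0.005,0,0.2,0,0,0,-1],[0,0,0.2,0,0,0,-1],[0,0,0.2,0,0,0,-1],[0,0,0.2,0,0,0,-1],[0,0,0.14,0,0,0,-1],[0,0,0.1,0,0,0,-1],[0,0,0.04,0,0,0,-1],[0,0,0,0,0,0,-1]]' 
python3 - <<'E'
from h import *
need([.5157,.1403,.172],104)
s=snap("side","pics/side2.png"); r=[]
for th in(14,20,26): r.append(overlay(s,(265,120,330,200),4,nutlines(.5157,.1403,th)))
r.append(overlay(s,(265,120,330,200),4,[]))
r=np.vstack([np.hstack(r[:2]),np.hstack(r[2:])]);cv2.imwrite("pics/s2.png",r)
E
```

```text
time_s: 3.78
ee_pos: [0.5154, 0.1402, 0.1722]
eef_rot: [-3.14, -0.0, 1.816]
force: [-0.4, 0.8, -0.1]
grip_width: 0.094
t 3.78 pos [0.5154 0.1402 0.1722] yaw 104.05 w 94.0 F [-0.4  0.8 -0.1] q [ 0.2   0.41  1.7  -0.    1.03 -0.05]
shift mm [0.  0.4 0.2] norm [0.    0.003 0.001] min rows 1.0  turn deg [-0.1  -0.    0.05] norm [-0.003 -0.     0.002] min rows 1.0
```

View pics/s2.png

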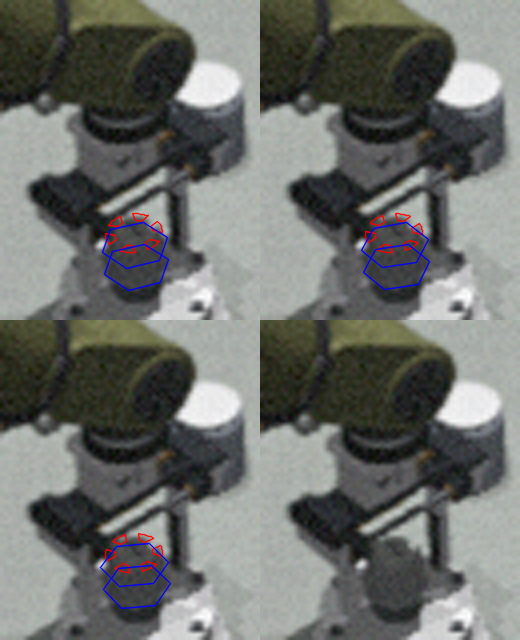

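```bash
python3 -m pendant '[[0,0,0,0,0,0,0.6],[0,0,0,0,0,0,0.6],[0,0,0,0,0,0,0.6],[0,0,0,0,0,0,0.6],[0,0,0,0,0,0,0.6],[0,0,0,0,0,0,0.6]]' 25
python3 -c "
from h import *
need([.5157,.1403,.172],104);print(ctrl.get_obs()['moment'])"
```

```text
time_s: 4.33
ee_pos: [0.5157, 0.1403, 0.1732]
eef_rot: [3.141, -0.0, 1.818]
force: [0.1, -0.5, 0.5]
grip_width: 0.057
t 4.33 pos [0.5157 0.1403 0.1732] yaw 104.14 w 57.0 F [ 0.1 -0.5  0.5] q [ 0.2   0.41  1.7   0.    1.03 -0.05]
shift mm [0.  0.  1.2] norm [0.   0.   0.01] min rows 1.0  turn deg [ 0.01 -0.    0.14] norm [ 0.    -0.     0.005] min rows 1.0
[-0.03620063 -0.11740912 -0.03282449]
```

```bash
python3 -m pendant '[[0,0,0,0,0,0,1],[0,0,0,0,0,0,1],[0,0,0,0,0,0,1],[0,0,0,0,0,0,1]]' 50
python3 -c "
from h import *
need([.5157,.1403,.172],104);print(ctrl.get_obs()['moment'])"
```

```text
time_s: 4.67
ee_pos: [0.5152, 0.1402, 0.1731]
eef_rot: [-3.14, 0.0, 1.818]
force: [-4.6, -0.6, 4.3]
grip_width: 0.0544
t 4.67 pos [0.5152 0.1402 0.1731] yaw 104.16 w 54.4 F [-4.6 -0.6  4.3] q [ 0.2   0.41  1.7  -0.    1.04 -0.05]
shift mm [0.  0.5 1.1] norm [0.    0.004 0.009] min rows 1.0  turn deg [-0.08  0.    0.16] norm [-0.003  0.     0.005] min rows 1.0
[-0.24184643  0.85362258  0.19826699]
```

```bash
python3 -m pendant '[[0,0,0,0,0,0.16,1],[0,0,0,0,0,0.16,1],[0,0,0,0,0,0.16,1],[0,0,0,0,0,0.16,1],[0,0,0,0,0,0.16,1],[0,0,0,0,0,0.16,1],[0,0,0,0,0,0.16,1],[0,0,0,0,0,0.16,1],[0,0,0,0,0,0.03,1],[0,0,0,0,0,0,1]]'
python3 -c "
from h import *
need([.5157,.1403,.172],64);print(ctrl.get_obs()['moment'])"
```

```text
time_s: 5.5
ee_pos: [0.515, 0.1402, 0.1731]
eef_rot: [-3.14, 0.001, 1.13]
force: [-7.1, -1.9, 6.7]
grip_width: 0.0545
t 5.5 pos [0.515  0.1402 0.1731] yaw 64.76 w 54.5 F [-7.1 -1.9  6.7] q [ 0.2   0.41  1.7  -0.    1.04  0.64]
shift mm [0.4 0.6 1.1] norm [0.004 0.005 0.009] min rows 1.0  turn deg [-0.1   0.07  0.76] norm [-0.003  0.002  0.025] min rows 1.0
[-0.27717444  1.34212599 -0.16699408]
```

```bash
python3 -m pendant '[[0,0,0,0,0,0.022,1],[0,0,0,0,0,0,1],[0,0,0,0,0,0,1]]'
python3 -c "
from h import *
need([.5157,.1403,.172],64);print(ctrl.get_obs()['moment'])"
python3 -m pendant '[[0,0,0,0,0,0,-1],[0,0,0,0,0,0,-1],[0,0,0,0,0,0,-1],[0,0,0,0,0,0,-1],[0,0,0,0,0,0,-1]]'
python3 -m pendant '[[0,0,-0.1,0,0,0,-1],[0,0,-0.2,0,0,0,-1],[0,0,-0.2,0,0,0,-1],[0,0,-0.2,0,0,0,-1],[0,0,-0.2,0,0,0,-1]]'
python3 -c "
from h import *
need([.6278,-.2438,.28],-9.3)"
```

```text
time_s: 5.75
ee_pos: [0.515, 0.1401, 0.1731]
eef_rot: [-3.14, 0.001, 1.12]
force: [-7.4, -2.4, 6.2]
grip_width: 0.0545
t 5.75 pos [0.515  0.1401 0.1731] yaw 64.19 w 54.5 F [-7.4 -2.4  6.2] q [ 0.2   0.41  1.7  -0.    1.04  0.65]
shift mm [0.4 0.6 1.1] norm [0.004 0.005 0.009] min rows 1.0  turn deg [-0.1   0.08  0.19] norm [-0.003  0.003  0.006] min rows 1.0
[-0.21989717  1.36402994  0.13064737]
time_s: 6.17
ee_pos: [0.5157, 0.1402, 0.173]
eef_rot: [3.142, -0.0, 1.12]
force: [-0.8, -0.0, 0.2]
grip_width: 0.0843
time_s: 6.58
ee_pos: [0.5155, 0.1402, 0.2822]
eef_rot: [3.142, -0.0, 1.12]
force: [-0.4, 0.6, 0.4]
grip_width: 0.0942
t 6.58 pos [0.5155 0.1402 0.2822] yaw 64.18 w 94.2 F [-0.4  0.6  0.4] q [ 0.2   0.28  1.59 -0.    1.27  0.65]
shift mm [-296.8  268.3    2.2] norm [-2.473  2.236  0.019] min rows 10.0  turn deg [ 0.   -0.   73.48] norm [ 0.    -0.     2.449] min rows 11.0
```

```bash
python3 -m pendant '[[-0.2,0.18,0,0,0,0,-1],[-0.21,0.19,0,0,0,0,-1],[-0.21,0.19,0,0,0,0,-1],[-0.21,0.19,0,0,0,0,-1],[-0.21,0.19,0,0,0,0,-1],[-0.21,0.19,0,0,0,0,-1],[-0.21,0.19,0,0,0,0,-1],[-0.21,0.19,0,0,0,0,-1],[-0.21,0.19,0,0,0,0,-1],[-0.21,0.19,0,0,0,0,-1]]'
python3 -m pendant '[[-0.2,0.18,0,0,0,0,-0.2],[-0.18,0.17,0,0,0,0.2,-0.2],[0,0,0,0,0,0.22,-0.2],[0,0,0,0,0,0.22,-0.2],[0,0,0,0,0,0.22,-0.2],[0,0,0,0,0,0.22,-0.2],[0,0,0,0,0,0.22,-0.2],[0,0,0,0,0,0.22,-0.2],[0,0,0,0,0,0.22,-0.2],[0,0,0,0,0,0.22,-0.2]]'
python3 - <<'E'
from h import *
need([.6278,-.2438,.28],-9.3)
c=snap("top","pics/top3.png");s=snap("side","pics/side3.png")
A=overlay(c,(250,210,286,248),8,[]);r=[A,overlay(c,(250,210,286,248),8,hubL(.515,.1401,60))]
S=(285,172,315,204); r2=[overlay(s,S,8,[]),overlay(s,S,8,hubL(.515,.1401,60)[3:])]
a=np.hstack(r);b=np.hstack(r2);w=max(a.shape[1],b.shape[1]);f=lambda i:cv2.copyMakeBorder(i,0,0,0,w-i.shape[1],cv2.BORDER_CONSTANT)
cv2.imwrite("pics/chk3.png",np.vstack([f(a),f(b)]))
E
```

```text
time_s: 7.42
ee_pos: [0.6108, -0.1861, 0.281]
eef_rot: [-3.142, -0.0, 1.12]
force: [0.2, 0.6, 1.1]
grip_width: 0.0939
time_s: 8.25
ee_pos: [0.6285, -0.2437, 0.2809]
eef_rot: [-3.141, 0.0, 0.088]
force: [-0.7, 0.4, -0.4]
grip_width: 0.0562
t 8.25 pos [ 0.6285 -0.2437  0.2809] yaw 5.05 w 56.2 F [-0.7  0.4 -0.4] q [-0.42  0.6   1.14 -0.    1.4   1.06]
shift mm [-0.7  0.1  0.9] norm [-0.006  0.001  0.007] min rows 1.0  turn deg [-0.000e+00  1.000e-02  1.435e+01] norm [-0.     0.     0.478] min rows 3.0
```

View pics/chk3.png

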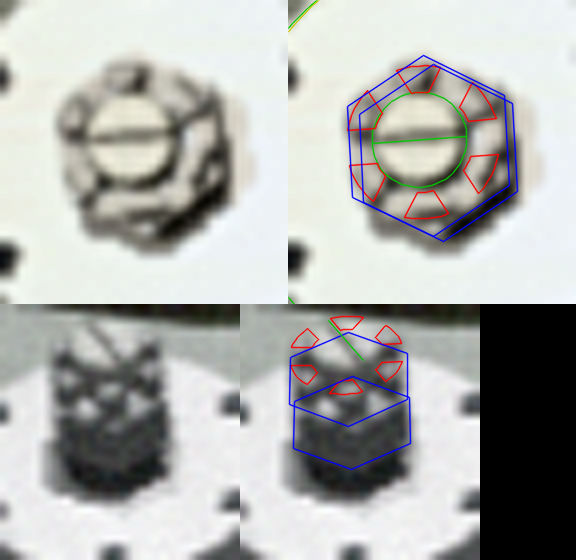

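```bash
python3 -m pendant '[[0,0,0,0,0,0.16,-0.2],[0,0,0,0,0,0.16,-0.2],[0,0,0,0,0,0.158,-0.2],[-0.006,0,0.2,0,0,0,-0.2],[0,0,0.2,0,0,0,-0.2],[0,0,0.2,0,0,0,-0.2],[0,0,0.2,0,0,0,-0.2],[0,0,0.15,0,0,0,-0.2],[0,0,0.09,0,0,0,-0.2],[0,0,0,0,0,0,-0.2]]'
python3 - <<'E'
from h import *
need([.6278,-.2438,.156],-9.3)
s=snap("side","pics/side4.png"); overlay(s,(300,190,420,300),6,magL(.5182,-.2258,-9.3),"pics/s4.png",False)
E
```

```text
time_s: 9.18
ee_pos: [0.6272, -0.2433, 0.1537]
eef_rot: [-3.141, 0.004, -0.153]
force: [-0.1, -0.3, 0.2]
grip_width: 0.0564
t 9.18 pos [ 0.6272 -0.2433  0.1537] yaw -8.79 w 56.4 F [-0.1 -0.3  0.2] q [-0.42  0.71  1.26 -0.    1.17  1.3 ]
shift mm [ 0.7  0.4 -2.3] norm [ 0.006  0.004 -0.019] min rows 1.0  turn deg [-0.06  0.21  0.51] norm [-0.002  0.007  0.017] min rows 1.0
```

View pics/s4.png

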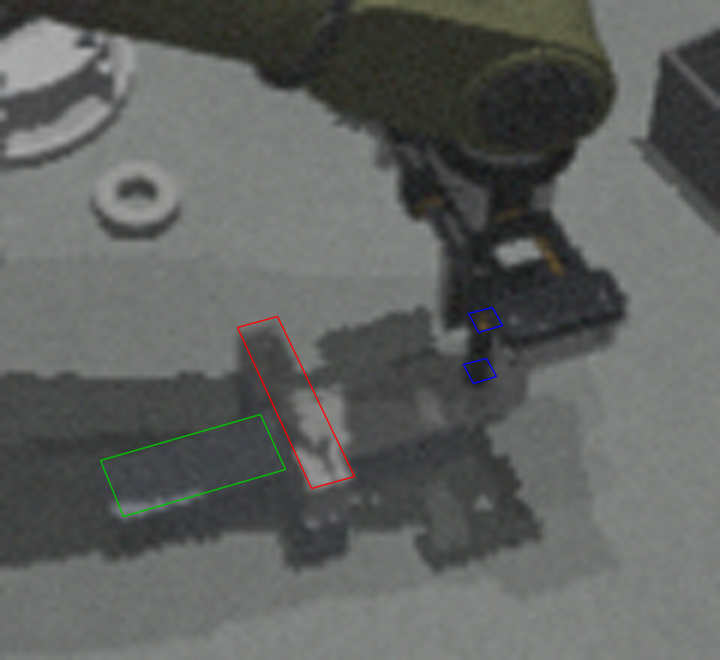

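```bash
python3 -m pendant '[[0.004,0,-0.02,0,0.006,0.017,1],[0,0,0,0,0,0,1],[0,0,0,0,0,0,1],[0,0,0,0,0,0,1],[0,0,0,0,0,0,1],[0,0,0,0,0,0,1],[0,0,0,0,0,0,1],[0,0,0,0,0,0,1]]' 15
python3 - <<'E'
from h import *
need([.6278,-.2438,.156],-9.3);print(ctrl.get_obs()['moment'])
E
```

```text
time_s: 9.9
ee_pos: [0.6282, -0.2441, 0.1587]
eef_rot: [3.141, -0.003, -0.165]
force: [-1.5, -3.5, 0.8]
grip_width: 0.0138
t 9.9 pos [ 0.6282 -0.2441  0.1587] yaw -9.48 w 13.8 F [-1.5 -3.5  0.8] q [-0.42  0.71  1.26  0.    1.17  1.31]
shift mm [-0.5 -0.2  2.7] norm [-0.004 -0.002  0.023] min rows 1.0  turn deg [ 0.04 -0.19 -0.18] norm [ 0.001 -0.006 -0.006] min rows 1.0
[-0.55646706  0.15680318  0.00062582]
```

```bash
python3 -m pendant '[[-0.04,0,0,0,0,0,1],[-0.08,0,0,0,0,0,1],[-0.08,0,0,0,0,0,1],[-0.08,0,0,0,0,0,1],[-0.08,0,0,0,0,0,1],[-0.08,0,0,0,0,0,1],[-0.08,0,0,0,0,0,1],[-0.06,0,0,0,0,0,1],[-0.04,0,0,0,0,0,1],[0,0,0,0,0,0,1]]' 20
python3 - <<'E'
from h import *
need([.6282-.076*.987,-.2441+.076*.1616,.156],-9.3);print(ctrl.get_obs()['moment'])
E
```

```text
time_s: 10.73
ee_pos: [0.5542, -0.2317, 0.1587]
eef_rot: [3.141, -0.003, -0.166]
force: [-1.4, -5.3, 0.5]
grip_width: 0.0137
t 10.73 pos [ 0.5542 -0.2317  0.1587] yaw -9.49 w 13.7 F [-1.4 -5.3  0.5] q [-0.46  0.56  1.51  0.    1.07  1.28]
shift mm [-1.   0.3  2.7] norm [-0.008  0.003  0.023] min rows 1.0  turn deg [ 0.03 -0.19 -0.19] norm [ 0.001 -0.006 -0.006] min rows 1.0
[-0.80511477  0.38274235 -0.00566946]
```

```bash
python3 -m pendant '[[-0.01,0,0,0,0,0,1],[-0.008,0,0,0,0,0,1],[0,0,0,0,0,0,1]]' 30
python3 -m pendant '[[-0.008,0,0,0,0,0,1],[0,0,0,0,0,0,1]]'
python3 - <<'E'
from h import *
need([.6282-.076*.987,-.2441+.076*.1616,.156],-9.3);print(ctrl.get_obs()['moment'])
E
```

```text
time_s: 10.98
ee_pos: [0.5531, -0.2315, 0.1588]
eef_rot: [3.141, -0.005, -0.165]
force: [2.1, -6.5, -0.5]
grip_width: 0.0136
time_s: 11.15
ee_pos: [0.5528, -0.2314, 0.1588]
eef_rot: [3.14, -0.007, -0.165]
force: [12.2, -8.3, -4.7]
grip_width: 0.0138
t 11.15 pos [ 0.5528 -0.2314  0.1588] yaw -9.47 w 13.8 F [12.2 -8.3 -4.7] q [-0.46  0.55  1.51  0.    1.07  1.28]
shift mm [0.4 0.3 2.8] norm [0.003 0.003 0.024] min rows 1.0  turn deg [ 0.06 -0.42 -0.17] norm [ 0.002 -0.014 -0.006] min rows 1.0
[-1.15326846e+00 -1.59663411e+00  2.35592385e-04]
```

```bash
python3 -m pendant '[[0.02,0,0,0,0,0,1],[0.07,0,0,0,0,0,1],[0.08,0,0,0,0,0,1],[0.08,0,0,0,0,0,1],[0.08,0,0,0,0,0,1],[0.08,0,0,0,0,0,1],[0.08,0,0,0,0,0,1],[0.08,0,0,0,0,0,1],[0.05,0,0,0,0,0,1],[0.02,0,0,0,0,0,1]]'
python3 -m pendant '[[0.012,0,0,0,0,0,1],[0.006,0,0,0,0,0,1],[0,0,0,0,0,0,1]]'
python3 - <<'E'
from h import *
need([.6282,-.2441,.156],-9.3);print(ctrl.get_obs()['moment'])
E
```

```text
time_s: 11.98
ee_pos: [0.6281, -0.244, 0.1587]
eef_rot: [3.141, -0.003, -0.165]
force: [-2.2, -4.4, 3.9]
grip_width: 0.0141
time_s: 12.23
ee_pos: [0.6287, -0.2442, 0.1587]
eef_rot: [3.141, 0.001, -0.166]
force: [-13.4, -1.6, 7.4]
grip_width: 0.0135
t 12.23 pos [ 0.6287 -0.2442  0.1587] yaw -9.49 w 13.5 F [-13.4  -1.6   7.4] q [-0.42  0.71  1.26 -0.    1.17  1.31]
shift mm [-0.5 -0.   2.7] norm [-0.004 -0.     0.022] min rows 1.0  turn deg [ 0.01  0.04 -0.19] norm [ 0.     0.001 -0.006] min rows 1.0
[-0.40658902  2.1847161   0.04595453]
```

```bash
python3 -m pendant '[[-0.006,0,0,0,0,0,-0.4],[0,0,0,0,0,0,-0.4],[0,0,0,0,0,0,-0.4],[0,0,0,0,0,0,-0.4],[0,0,-0.1,0,0,0,-0.4],[0,0,-0.2,0,0,0,-0.4],[0,0,-0.2,0,0,0,-0.4],[0,0,-0.2,0,0,0,-0.4],[0,0,-0.2,0,0,0,-0.4],[0,0,0,0,0,0,-0.4]]'
python3 - <<'E'
from h import *
need([.4398,-.256,.26],80.7)
c=snap("top","pics/top5.png");s=snap("side","pics/side5.png")
m=(.5187,-.2264,-9.3)
a=overlay(c,(365,180,435,280),6,magL(*m,q=1e-6),None,False); b=overlay(s,(310,225,395,290),4,[],None,False); b2=overlay(s,(310,225,395,290),4,magL(*m,q=1e-6),None,False)
b=np.vstack([b,b2]); h=max(a.shape[0],b.shape[0]); f=lambda i:cv2.copyMakeBorder(i,0,h-i.shape[0],0,4,cv2.BORDER_CONSTANT)
cv2.imwrite("pics/k5.png",np.hstack([f(a),f(b)]))
E
```

```text
time_s: 13.07
ee_pos: [0.6295, -0.2439, 0.2733]
eef_rot: [3.14, -0.011, -0.165]
force: [0.5, -0.7, 0.3]
grip_width: 0.0657
t 13.07 pos [ 0.6295 -0.2439  0.2733] yaw -9.46 w 65.7 F [ 0.5 -0.7  0.3] q [-0.42  0.6   1.16  0.    1.37  1.31]
shift mm [-185.3   43.1   11.3] norm [-1.544  0.359  0.094] min rows 5.0  turn deg [  0.59  -0.41 -90.16] norm [ 0.02  -0.014 -3.005] min rows 13.0
```

View pics/k5.png

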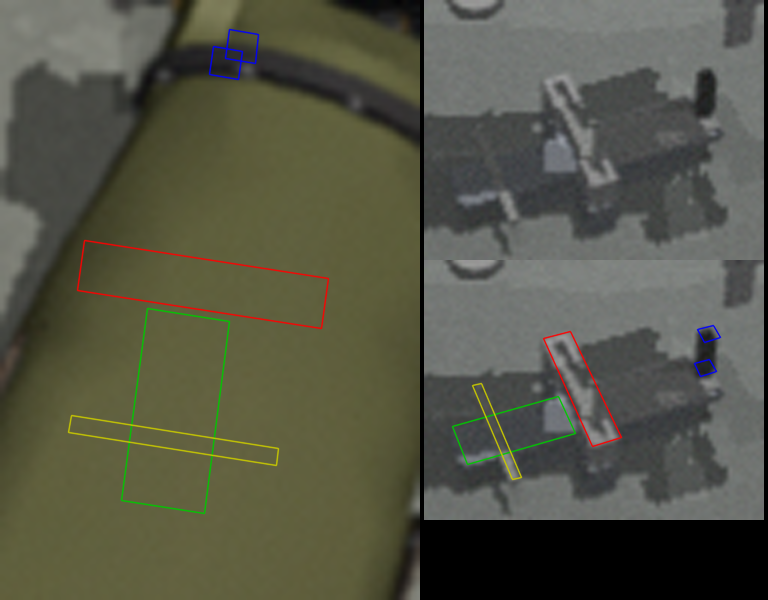

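```bash
python3 -m pendant '[[-0.2,0.05,0,0,0,0,0.2],[-0.27,0.06,0,0,0,0,0.2],[-0.27,0.06,0,0,0,0,0.2],[-0.27,0.06,0,0,0,0,0.2],[-0.27,0.06,0,0,0,0,0.2],[-0.26,0.07,0.09,0.02,-0.014,0,0.2],[0,0,0,0,0,-0.23,0.2],[0,0,0,0,0,-0.23,0.2],[0,0,0,0,0,-0.23,0.2],[0,0,0,0,0,-0.23,0.2]]'
python3 -m pendant '[[0,0,0,0,0,-0.23,0.2],[0,0,0,0,0,-0.23,0.2],[0,0,0,0,0,-0.23,0.2],[0,0,0,0,0,-0.23,0.2],[0,0,0,0,0,-0.23,0.2],[0,0,0,0,0,-0.23,0.2],[0,0,0,0,0,-0.23,0.2],[0,0,0,0,0,-0.23,0.2],[0,0,0,0,0,-0.23,0.2],[0,0,0,0,0,0,0.2]]'
python3 - <<'E'
from h import *
need([.4398,-.256,.121],80.7)
E
```

```text
time_s: 14.0
ee_pos: [0.4389, -0.2557, 0.2545]
eef_rot: [-3.129, -0.0, 0.322]
force: [0.1, 0.4, -0.2]
grip_width: 0.0375
time_s: 14.83
ee_pos: [0.439, -0.2557, 0.2544]
eef_rot: [-3.136, -0.011, 1.406]
force: [0.3, 0.6, -0.2]
grip_width: 0.0376
t 14.83 pos [ 0.439  -0.2557  0.2544] yaw 80.57 w 37.6 F [ 0.3  0.6 -0.2] q [-0.6   0.26  1.69  0.01  1.2  -0.44]
shift mm [ -1.7   1.6 133.4] norm [-0.014  0.013  1.112] min rows 4.0  turn deg [-0.33 -0.65 -0.13] norm [-0.011 -0.022 -0.004] min rows 1.0
```

```bash
python3 -m pendant '[[0,0,0.1,-0.011,-0.022,-0.004,0.2],[0,0,0.2,0,0,0,0.2],[0,0,0.2,0,0,0,0.2],[0,0,0.2,0,0,0,0.2],[0,0,0.1,0,0,0,0.2],[0,0,0,0,0,0,0.2]]'
python3 - <<'E'
from h import *
need([.4398,-.256,.121],80.7)
s=snap("side","pics/side6.png")
m=(.5187,-.2264,-9.3);B=(300,200,390,290)
cv2.imwrite("pics/k6.png",np.hstack([overlay(s,B,4,[],None,False),overlay(s,B,4,magL(*m,q=1e-6),None,False)]))
E
```

```text
time_s: 15.33
ee_pos: [0.4383, -0.2551, 0.1562]
eef_rot: [-3.138, -0.001, 1.398]
force: [-0.5, -0.3, -0.7]
grip_width: 0.0373
t 15.33 pos [ 0.4383 -0.2551  0.1562] yaw 80.12 w 37.3 F [-0.5 -0.3 -0.7] q [-0.6   0.38  1.78 -0.    0.98 -0.43]
shift mm [-0.7  1.8 35.2] norm [-0.006  0.015  0.294] min rows 1.0  turn deg [-0.2  -0.07 -0.58] norm [-0.007 -0.002 -0.019] min rows 1.0
```

View pics/k6.png

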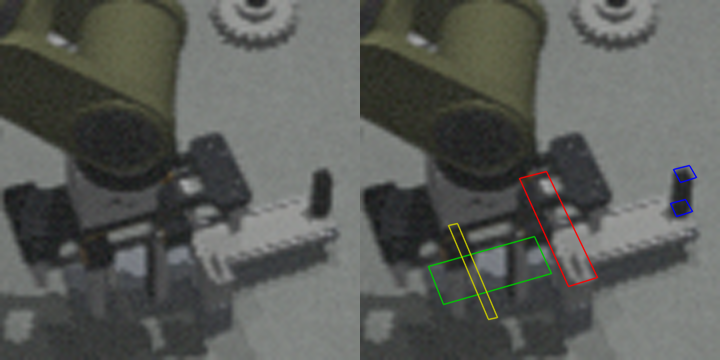

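```bash
python3 -m pendant '[[-0.006,0.015,0.1,0,0,0,0.2],[0,0,0.1,0,0,0,0.2],[0,0,0.07,0,0,0,0.2],[0,0,0.02,0,0,0,0.2],[0,0,0,0,0,0,0.2],[0,0,0,0,0,0,0.2]]'
python3 - <<'E'
from h import *
need([.4398,-.256,.121],80.7)
E
```

```text
time_s: 15.88
ee_pos: [0.4413, -0.257, 0.1249]
eef_rot: [3.14, 0.001, 1.402]
force: [0.7, 0.1, -0.6]
grip_width: 0.0374
t 15.88 pos [ 0.4413 -0.257   0.1249] yaw 80.34 w 37.4 F [ 0.7  0.1 -0.6] q [-0.6   0.44  1.79 -0.    0.91 -0.43]
shift mm [ 0.8 -1.6  3.9] norm [ 0.006 -0.014  0.032] min rows 1.0  turn deg [ 0.11  0.07 -0.36] norm [ 0.004  0.002 -0.012] min rows 1.0
```

```bash
for i in 1 2 3; do python3 -m pendant '[[0,0,0,0,0,0,0.2]]' | sed -n 2,3p; done; python3 -c "
from h import *
need([.4398,-.256,.121],80.7)"
```

```text
ee_pos: [0.4413, -0.2571, 0.1251]
eef_rot: [3.139, 0.002, 1.402]
ee_pos: [0.4413, -0.257, 0.125]
eef_rot: [3.139, 0.001, 1.402]
ee_pos: [0.4412, -0.257, 0.1249]
eef_rot: [3.139, 0.001, 1.402]
t 16.13 pos [ 0.4412 -0.257   0.1249] yaw 80.35 w 37.6 F [0.1 0.2 0.5] q [-0.6   0.44  1.79 -0.    0.91 -0.43]
shift mm [ 0.8 -1.6  3.9] norm [ 0.006 -0.013  0.032] min rows 1.0  turn deg [ 0.13  0.08 -0.35] norm [ 0.004  0.003 -0.012] min rows 1.0
```

```bash
python3 -m pendant '[[0.006,-0.013,0.02,0.004,0.002,-0.012,0.2],[0,0,0.01,0,0,0,0.2],[0,0,0,0,0,0,0.2]]'; python3 -c "
from h import *
need([.4398,-.256,.121],80.7)"
```

```text
time_s: 16.38
ee_pos: [0.4395, -0.2558, 0.1206]
eef_rot: [-3.141, -0.0, 1.409]
force: [-0.1, 0.2, -0.8]
grip_width: 0.0376
t 16.38 pos [ 0.4395 -0.2558  0.1206] yaw 80.72 w 37.6 F [-0.1  0.2 -0.8] q [-0.6   0.44  1.8  -0.    0.9  -0.44]
shift mm [-0.1  0.3 -0.4] norm [-0.001  0.003 -0.004] min rows 1.0  turn deg [-0.06 -0.01  0.02] norm [-0.002 -0.     0.001] min rows 1.0
```

```bash
python3 -m pendant '[[0,0,0,0,0,0,1],[0,0,0,0,0,0,1],[0,0,0,0,0,0,1],[0,0,0,0,0,0,1],[0,0,0,0,0,0,1],[0,0,0,0,0,0,1]]' 40; python3 -c "
from h import *
need([.4398,-.256,.121],80.7)"
```

```text
time_s: 16.88
ee_pos: [0.4397, -0.256, 0.1209]
eef_rot: [-3.141, 0.0, 1.409]
force: [-0.1, 0.3, 0.1]
grip_width: 0.0075
t 16.88 pos [ 0.4397 -0.256   0.1209] yaw 80.71 w 7.5 F [-0.1  0.3  0.1] q [-0.6   0.44  1.8  -0.    0.9  -0.44]
shift mm [-0.   0.1 -0.1] norm [-0.     0.001 -0.001] min rows 1.0  turn deg [-0.03  0.    0.01] norm [-0.001  0.     0.   ] min rows 1.0
```

```bash
python3 -m pendant '[[0,0,-0.05,0,0,0,1],[0,0,-0.1,0,0,0,1],[0,0,-0.2,0,0,0,1],[0,0,-0.2,0,0,0,1],[0,0,-0.2,0,0,0,1],[0,0,-0.2,0,0,0,1],[0,0,0,0,0,0,1]]'; python3 -c "
from h import *
need([.5249,-.0016,.24],94)"
```

```text
time_s: 17.47
ee_pos: [0.4407, -0.2565, 0.2397]
eef_rot: [3.136, 0.003, 1.409]
force: [0.6, -0.3, 0.4]
grip_width: 0.0075
t 17.47 pos [ 0.4407 -0.2565  0.2397] yaw 80.72 w 7.5 F [ 0.6 -0.3  0.4] q [-0.6   0.27  1.71 -0.    1.15 -0.44]
shift mm [265.2  42.   -0.8] norm [ 2.21   0.35  -0.007] min rows 7.0  turn deg [  0.3    0.2  -13.28] norm [ 0.01   0.007 -0.443] min rows 2.0
```

```bash
python3 -m pendant '[[0.11,0.02,0,0,0,0,1],[0.2,0.03,0,0,0,0,1],[0.25,0.04,0,0,0,0,1],[0.25,0.04,0,0,0,0,1],[0.25,0.04,0,0,0,0,1],[0.25,0.04,0,0,0,0,1],[0.25,0.04,0,0,0,0,1],[0.25,0.04,0,0,0,0,1],[0.25,0.04,0,0,0,0,1],[0.15,0.02,0,0,0,0,1]]'; python3 -m pendant '[[0,0,0,0.005,0.003,-0.15,1],[0,0,0,0.005,0.004,-0.15,1],[0,0,0,0,0,-0.143,1],[0,0,0,0,0,0,1],[0,0,0,0,0,0,1]]'
python3 - <<'E'
from h import *
need([.5249,-.0016,.1914],94)
c=snap("top","pics/top7.png");s=snap("side","pics/side7.png")
B=(260,160,360,250)
cv2.imwrite("pics/k7.png",np.hstack([overlay(c,(250,190,350,280),4,[],None,False),overlay(s,B,4,[],None,False)]))
E
```

```text
time_s: 18.3
ee_pos: [0.5243, 0.0015, 0.2345]
eef_rot: [-3.141, -0.0, 1.41]
force: [-0.1, -0.7, 0.3]
grip_width: 0.0073
time_s: 18.72
ee_pos: [0.5239, -0.001, 0.2346]
eef_rot: [-3.136, -0.005, 1.638]
force: [-0.2, 0.5, -0.2]
grip_width: 0.0074
t 18.72 pos [ 0.5239 -0.001   0.2346] yaw 93.87 w 7.4 F [-0.2  0.5 -0.2] q [-0.07  0.31  1.67  0.    1.16 -0.14]
shift mm [-0.9  1.2 43.2] norm [-0.007  0.01   0.36 ] min rows 2.0  turn deg [-0.32 -0.26 -0.13] norm [-0.011 -0.009 -0.004] min rows 1.0
```

View pics/k7.png

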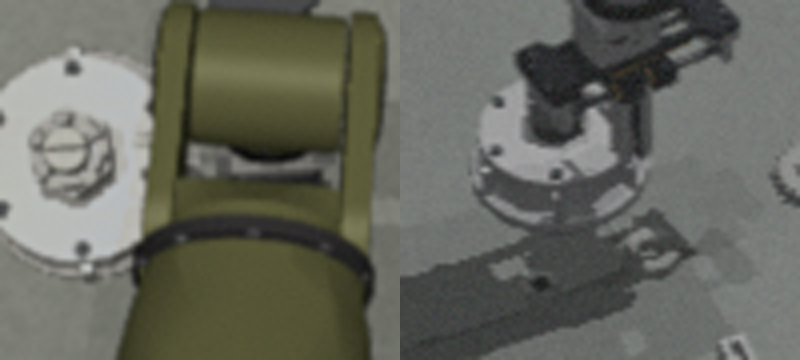

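```bash
python3 -m pendant '[[-0.007,0.01,0.1,-0.011,-0.009,-0.004,1],[0,0,0.12,0,0,0,1],[0,0,0.1,0,0,0,1],[0,0,0.04,0,0,0,1],[0,0,0,0,0,0,1],[0,0,0,0,0,0,1]]'
python3 - <<'E'
from h import *
need([.5249,-.0016,.1914],94)
E
```

```text
time_s: 19.32
ee_pos: [0.5253, -0.0018, 0.192]
eef_rot: [3.141, 0.0, 1.642]
force: [0.2, 0.3, 0.1]
grip_width: 0.0069
t 19.32 pos [ 0.5253 -0.0018  0.192 ] yaw 94.07 w 6.9 F [0.2 0.3 0.1] q [-0.07  0.37  1.71 -0.    1.07 -0.14]
shift mm [ 0.2 -0.4  0.6] norm [ 0.002 -0.003  0.005] min rows 1.0  turn deg [0.04 0.01 0.07] norm [0.001 0.    0.002] min rows 1.0
```

```bash
python3 -m pendant '[[0.06,-0.003,0.005,0,0,0,1],[0.12,0,0,0,0,0,1],[0.12,0,0,0,0,0,1],[0.075,0,0,0,0,0,1],[0,0,0,0,0,0,1],[0,0,0,0,0,0,1]]'
python3 - <<'E'
from h import *
u=np.array([-.0698,.9976]); p=np.array([.515,.1401])
need([*(p-.097*u),.1914],94)
c=snap("top","pics/top8.png");s=snap("side","pics/side8.png")
def keyL(g):  # grip dist
    k=p+u*(g); v=np.array([u[1],-u[0]]); L=[]
    for z in(.1105,.1165):
        L.append((np.array([[*(k+a*u+b*v),z] for a,b in[(-.05,-.004),(.05,-.004),(.05,.004),(-.05,.004),(-.05,-.004)]]),(0,200,200)))
    return L
L=keyL(-.055)
B=(265,150,330,225);T=(245,200,310,275)
r=[overlay(c,T,5,[],None,False),overlay(c,T,5,hubL(*p,60)[1:2]+L,None,False)]
q=[overlay(s,B,5,[],None,False),overlay(s,B,5,hubL(*p,60)[1:2]+L,None,False)]
cv2.imwrite("pics/k8t.png",np.hstack(r));cv2.imwrite("pics/k8s.png",np.hstack(q))
E
```

```text
time_s: 19.82
ee_pos: [0.5217, 0.0435, 0.1914]
eef_rot: [3.14, 0.0, 1.644]
force: [0.9, 0.4, -0.6]
grip_width: 0.0073
t 19.82 pos [0.5217 0.0435 0.1914] yaw 94.17 w 7.3 F [ 0.9  0.4 -0.6] q [ 0.01  0.36  1.71 -0.    1.06 -0.06]
shift mm [-0.2  0.   0. ] norm [-0.001  0.     0.   ] min rows 1.0  turn deg [0.08 0.01 0.17] norm [0.003 0.    0.006] min rows 1.0
```

View pics/k8t.png

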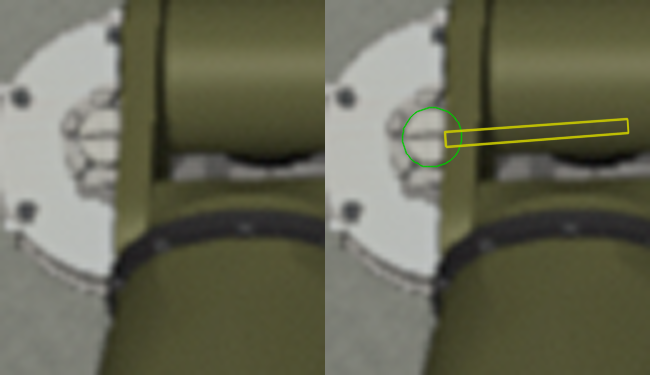

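View pics/k8s.png

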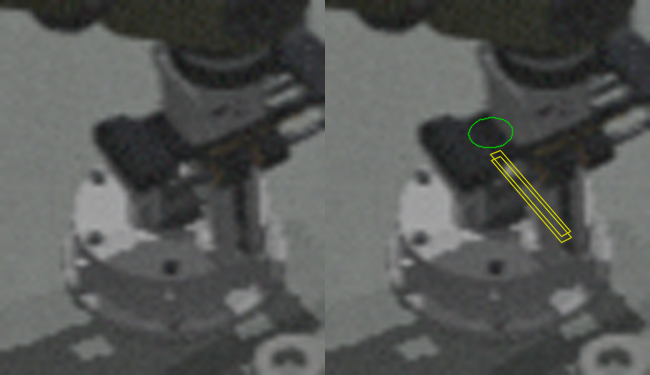

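```bash
python3 -m pendant '[[0.05,0,0,0.003,0,0.006,1],[0.04,0,0,0,0,0,1],[0.03,0,0,0,0,0,1],[0.02,0,0,0,0,0,1],[0,0,0,0,0,0,1]]'
python3 - <<'E'
from h import *
u=np.array([-.0698,.9976]); p=np.array([.515,.1401])
need([*(p-.08*u),.1914],94);print(ctrl.get_obs()['moment'])
E
```

```text
time_s: 20.33
ee_pos: [0.5204, 0.0604, 0.191]
eef_rot: [-3.141, 0.0, 1.64]
force: [1.0, 1.1, -0.0]
grip_width: 0.0073
t 20.33 pos [0.5204 0.0604 0.191 ] yaw 93.97 w 7.3 F [ 1.   1.1 -0. ] q [ 0.05  0.37  1.71 -0.    1.06 -0.02]
shift mm [-0.1  0.2 -0.4] norm [-0.001  0.001 -0.003] min rows 1.0  turn deg [-0.06  0.   -0.03] norm [-0.002  0.    -0.001] min rows 1.0
[ 0.1283648  -0.29436455 -0.03863421]
```

Tip should be inside the slot; entering the shaft next.

```bash
python3 -m pendant '[[0.03,0.001,-0.003,0,0,0,1],[0.03,0,0,0,0,0,1],[0.03,0,0,0,0,0,1],[0.02,0,0,0,0,0,1],[0,0,0,0,0,0,1]]'
python3 - <<'E'
from h import *
u=np.array([-.0698,.9976]); p=np.array([.515,.1401])
need([*(p-.0668*u),.1914],94);print(ctrl.get_obs()['moment'])
E
```

```text
time_s: 20.75
ee_pos: [0.5197, 0.0736, 0.1914]
eef_rot: [-3.141, -0.0, 1.64]
force: [2.0, 0.9, -1.5]
grip_width: 0.0076
t 20.75 pos [0.5197 0.0736 0.1914] yaw 93.96 w 7.6 F [ 2.   0.9 -1.5] q [0.07 0.37 1.71 0.   1.07 0.  ]
shift mm [-0.1 -0.   0. ] norm [-0.001 -0.     0.   ] min rows 1.0  turn deg [-0.04 -0.01 -0.04] norm [-0.001 -0.    -0.001] min rows 1.0
[ 0.11097575 -0.44593321 -0.01485357]
```

```bash
python3 -m pendant '[[0.04,0,0,0,0,0,1],[0.04,0,0,0,0,0,1],[0.03,0,0,0,0,0,1],[0,0,0,0,0,0,1]]'
python3 -m pendant '[[0.04,0,0,0,0,0,1],[0.03,0,0,0,0,0,1],[0.02,0,0,0,0,0,1],[0.007,0,0,0,0,0,1],[0,0,0,0,0,0,1]]'
python3 - <<'E'
from h import *
u=np.array([-.0698,.9976]); p=np.array([.515,.1401])
need([*(p-.042*u),.1914],94);print(ctrl.get_obs()['moment'])
c=snap("top","pics/top9.png");s=snap("side","pics/side9.png")
v=np.array([u[1],-u[0]])
L=[(np.array([[*(p+a*u+b*v),z] for a,b in[(-.05,-.004),(.05,-.004),(.05,.004),(-.05,.004),(-.05,-.004)]]),(0,200,200)) for z in(.1105,.1165)]
B=(270,160,330,225);T=(245,200,305,265)
r=[overlay(c,T,6,[],None,False),overlay(c,T,6,L,None,False)]
q=[overlay(s,B,6,[],None,False),overlay(s,B,6,L,None,False)]
cv2.imwrite("pics/k9t.png",np.hstack(r));cv2.imwrite("pics/k9s.png",np.hstack(q))
E
```

```text
time_s: 21.08
ee_pos: [0.5187, 0.0871, 0.1914]
eef_rot: [-3.141, -0.0, 1.64]
force: [2.9, 1.0, -0.4]
grip_width: 0.0069
time_s: 21.5
ee_pos: [0.5179, 0.0981, 0.1914]
eef_rot: [-3.141, -0.0, 1.64]
force: [3.6, -0.2, -0.8]
grip_width: 0.007
t 21.5 pos [0.5179 0.0981 0.1914] yaw 93.96 w 7.0 F [ 3.6 -0.2 -0.8] q [0.12 0.37 1.7  0.   1.07 0.05]
shift mm [ 0.1 -0.  -0. ] norm [ 0. -0. -0.] min rows 1.0  turn deg [-0.05 -0.   -0.04] norm [-0.002 -0.    -0.001] min rows 1.0
[-0.07095184 -0.6865988  -0.05452088]
```

View pics/k9t.png

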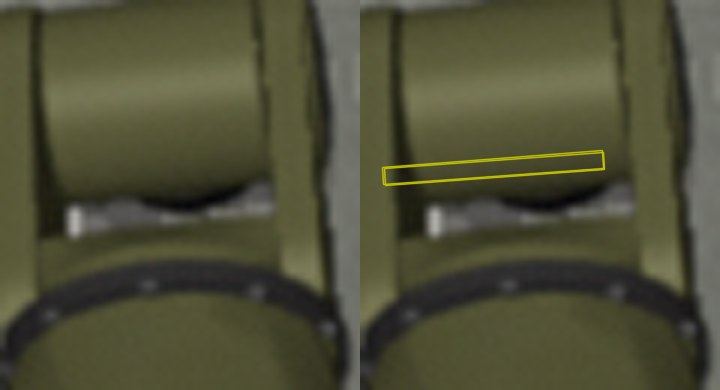

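View pics/k9s.png

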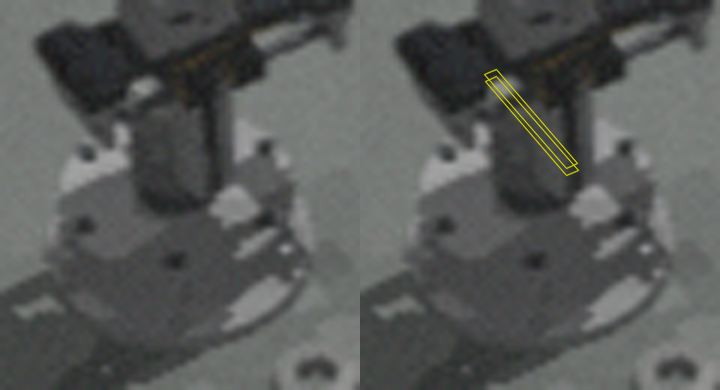

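```bash
python3 -m pendant '[[0,0,0,0,0,0,0.6],[0,0,0,0,0,0,0.4],[0,0,0,0,0,0,0.4],[0,0,0,0,0,0,0.4]]'
python3 -m pendant '[[0,0,-0.05,0,0,0,0.4],[0,0,-0.15,0,0,0,0.4],[0,0,-0.2,0,0,0,0.4],[0,0,-0.2,0,0,0,0.4],[0,0,-0.2,0,0,0,0.4],[-0.2,0,0,0,0,0,0.4],[-0.3,0,0,0,0,0,0.4],[-0.3,0,0,0,0,0,0.4],[-0.3,0,0,0,0,0,0.4],[-0.3,0,0,0,0,0,0.4]]'
python3 -m pendant '[[-0.3,0,0,0,0,0,0.4],[-0.2,0,0,0,0,0,0.4],[0,0,0,0,0,0,0.4]]'
python3 - <<'E'
from h import *
c=snap("top","pics/top10.png");s=snap("side","pics/side10.png")
u=np.array([-.0698,.9976]); p=np.array([.515,.1401]);v=np.array([u[1],-u[0]])
L=[(np.array([[*(p+a*u+b*v),z] for a,b in[(-.05,-.004),(.05,-.004),(.05,.004),(-.05,.004),(-.05,-.004)]]),(0,0,255)) for z in(.114,)]
B=(270,165,330,225);T=(240,198,300,258)
r=[overlay(c,T,6,[],None,False),overlay(c,T,6,L,None,False)]
q=[overlay(s,B,6,[],None,False),overlay(s,B,6,L,None,False)]
cv2.imwrite("pics/k10t.png",np.hstack(r));cv2.imwrite("pics/k10s.png",np.hstack(q))
E
```

```text
time_s: 21.93
ee_pos: [0.5177, 0.0978, 0.1913]
eef_rot: [-3.14, 0.0, 1.64]
force: [0.8, -0.8, 0.1]
grip_width: 0.0274
time_s: 22.77
ee_pos: [0.5293, -0.0713, 0.288]
eef_rot: [-3.141, 0.0, 1.64]
force: [0.5, -0.4, 1.4]
grip_width: 0.0278
time_s: 23.02
ee_pos: [0.5335, -0.1334, 0.2877]
eef_rot: [-3.141, 0.001, 1.636]
force: [-0.1, 0.6, 0.1]
grip_width: 0.028
```

View pics/k10t.png

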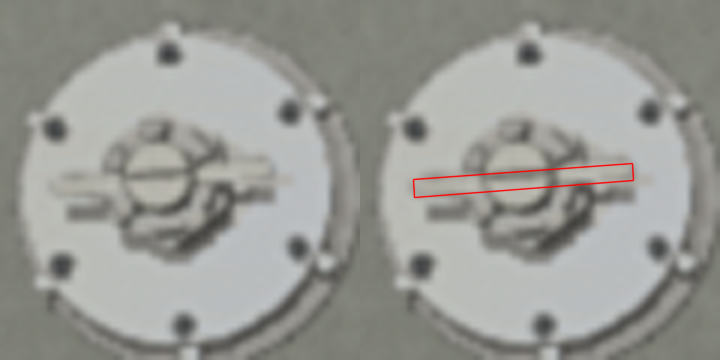

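View pics/k10s.png

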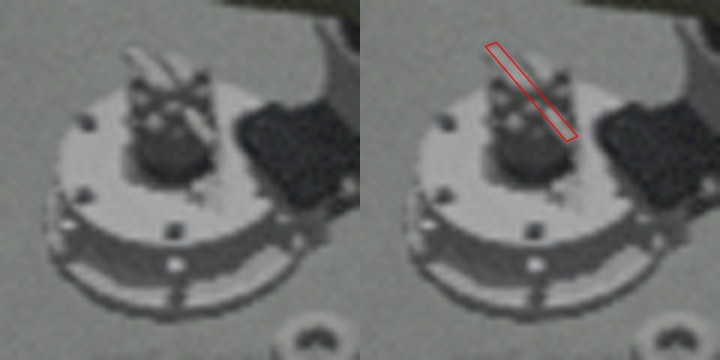

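View pics/top10.png

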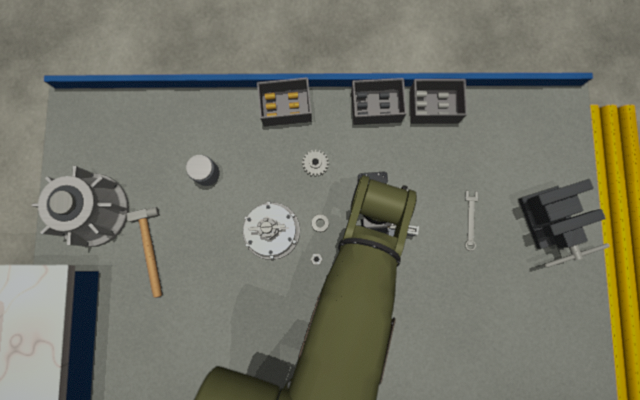

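```bash
python3 - <<'E'
from h import *
c=ld("pics/top10.npz"); T=(240,198)
f=lambda p,z:back(c,(np.array([p],float)+.5)/6-.5+T,z)[0]
a=f((50,186),.114);b=f((274,169),.114);s=f((157,176),.132)
print(a,b,s,np.linalg.norm(a-b),np.linalg.norm((a-s)[:2]),np.linalg.norm((b-s)[:2]))
im=overlay(c,(240,200,300,255),13,[],None,True);cv2.imwrite("pics/z.png",im)
E
```

```text
[0.51242841 0.19162907 0.114     ] [0.51970635 0.08959263 0.114     ] [0.51514108 0.1405986  0.132     ] 0.10229566774733354 0.051102521303650714 0.051209867313801644
```

View pics/z.png

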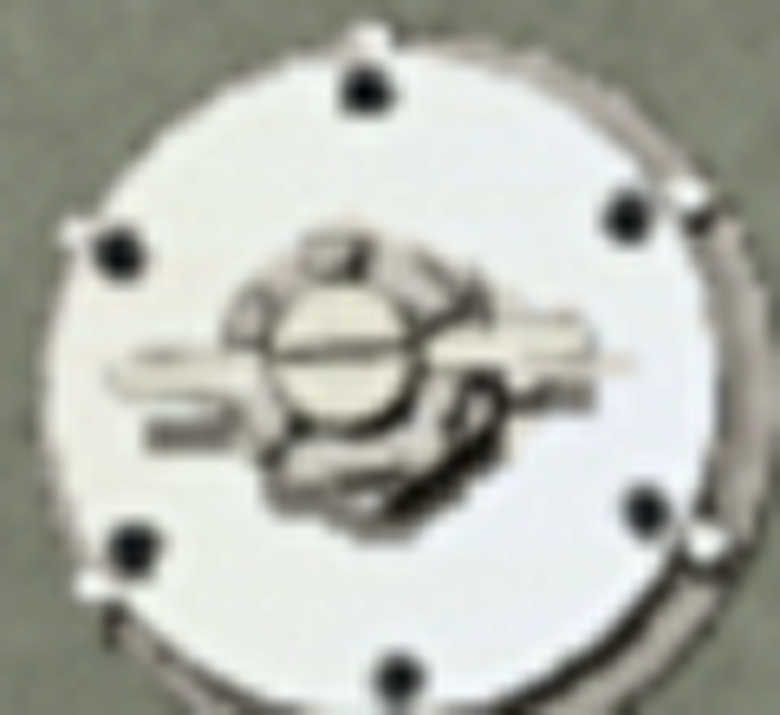

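```bash
python3 -m pendant '[[0,-0.2,-0.1,0,0,0,0.4],[0.1,-0.3,0,0,0,0,0.4],[0.1,-0.3,0,0,0,0,0.4],[0.1,-0.3,0,0,0,0,0.4],[0.1,-0.3,0,0,0,0,0.4],[0,0,0,0,0,0,0.4],[0,0,0,0,0,0,0.4]]'
python3 - <<'E'
from h import *
c=snap("top","pics/top11.png");s=snap("side","pics/side11.png")
a=overlay(c,(360,175,430,275),5,[],None,False);b=overlay(s,(310,225,395,290),4,[],None,False);h=500
f=lambda i:cv2.copyMakeBorder(i,0,h-i.shape[0],0,4,cv2.BORDER_CONSTANT)
cv2.imwrite("pics/m11.png",np.hstack([f(a),f(b)]))
E
```

```text
time_s: 23.7
ee_pos: [0.362, -0.0921, 0.3005]
eef_rot: [3.14, 0.001, 1.641]
force: [0.2, -0.5, 1.2]
grip_width: 0.0283
```

View pics/m11.png

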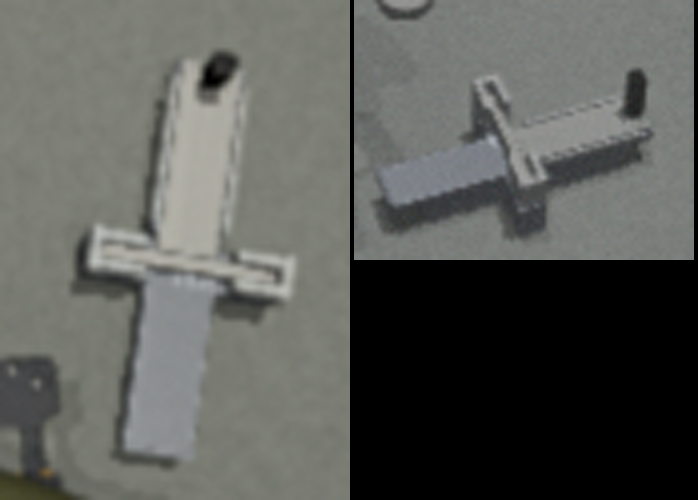

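View pics/side11.png

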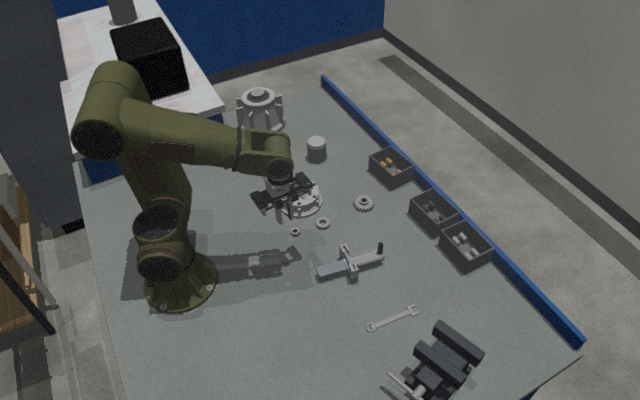

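The magazine's slide is fully back, its landing strip is empty and the stack is still in the tower. The loose parts are where they were, and the arm is touching nothing.

```bash
python3 -c "
from station import hand_in
print(hand_in())"
```

```text
the job is handed in; nothing more can be done
None
```

The job is done and handed in at about 24 s of the 64 s allowed; `hand_in` gives no verdict.

- **Nut:** I gripped it on its flats, where the opening read 54.4 mm. I turned it about 40° clockwise to the next slot and stopped within about 0.2° of the angle I measured for the cross hole. I did not measure the nut's angle separately afterwards.
- **Key:** I pushed the slide in and drew it back, both times until the force showed it had reached its stop. I took the key off the strip by one end and slid it through the slot and hole with no axial resistance, then let go.

**Last checks:** the top picture shows the key through the nut and shaft, reaching about 51 mm from the shaft axis on each side. The key is 100 mm long, so that measurement is good to about 1 mm. The slide is back, the landing strip is empty and the other keys are still in the tower. The loose parts look unmoved by eye. The arm was clear of everything.

**What did not agree:** at first the two cameras put the shaft about 6 mm apart from points picked by hand. I used the top camera's position, and the grip on the nut then shifted it by about 0.7 mm. Slow moves left position errors of a few millimetres, which I corrected from the measured pose before gripping the key and before inserting it. A sideways force of up to 3.6 N built up during insertion and went away once I let go. No check failed.

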